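# Sort the gas-valve overhaul parts into their trays

### The job

Sort the overhaul parts into the three trays: the passed valve (green plug) and the yellow transport cap go into the blue tray, the failed valve (red plug) into the orange tray, and both handwheels into the grey tray. Set each one down on the tray floor, not dropped from a height, so that it stands upright beside its neighbour (handwheels flat, hub up) and let go of it. Leave the gauge and the green tin where they are.

Things in the scene. Friction and masses are not known exactly. Their poses are not given: they have to be found in the camera images.
- valve_green: Upright brass gas valve, green plug on top (passed), 66 mm tall, about 220 g. Origin: centre of underside, z up. Hexagonal foot 40 mm wide to 20 mm height; above it a square body 26 x 26 mm (sides along x and y), 20 to 56 mm high: grip it across y. Side outlet, 20 mm thick with steel tip, points along +x at 38 mm height, to 34 mm from the axis.
- valve_red: Upright brass gas valve, red plug on top (failed), 66 mm tall, about 220 g. Origin: centre of underside, z up. Hexagonal foot 40 mm wide to 20 mm height; above it a square body 26 x 26 mm (sides along x and y), 20 to 56 mm high: grip it across y. Side outlet, 20 mm thick with steel tip, points along +x at 38 mm height, to 34 mm from the axis.
- wheel_black: Black plastic handwheel lying flat, hub up. Six-lobed disc 60 mm across, 12 mm thick, with a round hub 20 mm across rising from it to 34 mm height: grip it by the hub, any yaw. A brass dot on the hub. About 60 g. Origin: centre of its underside; z up.
- wheel_white: White plastic handwheel lying flat, hub up. Six-lobed disc 60 mm across, 12 mm thick, with a round hub 20 mm across rising from it to 34 mm height: grip it by the hub, any yaw. A brass dot on the hub. About 60 g. Origin: centre of its underside; z up.
- cap_yellow: Yellow plastic transport cap, standing wide end down: round foot 44 mm across and 14 mm high, above it a round neck 32 mm across up to 42 mm height: grip it by the neck, any yaw. About 50 g. Origin: centre of its underside; z up.
- tray_blue: Blue plastic tray, open on top, fixed to the bench. Outside 120 mm (its x) by 170 mm (its y) by 30 mm high; walls and floor 5 mm thick, so the inside is 110 x 160 mm and the floor is 5 mm above the bench. Origin: centre of its underside; z up.
- tray_orange: Orange plastic tray, open on top, fixed to the bench. Outside 120 mm (its x) by 170 mm (its y) by 30 mm high; walls and floor 5 mm thick, so the inside is 110 x 160 mm and the floor is 5 mm above the bench. Origin: centre of its underside; z up.
- tray_grey: Grey plastic tray, open on top, fixed to the bench. Outside 120 mm (its x) by 170 mm (its y) by 30 mm high; walls and floor 5 mm thick, so the inside is 110 x 160 mm and the floor is 5 mm above the bench. Origin: centre of its underside; z up.
- gauge: Bystander, to be left alone: pressure gauge lying face up among the parts, dark round case 52 mm across, 24 mm high, white face with red needle, a short brass stem along its +x to 40 mm from the axis. 180 g. Origin: centre of its underside.
- tin: Bystander, to be left alone: small closed green grease tin 48 mm across, 36 mm high, standing among the parts. 150 g. Origin: centre of its underside.

How it is judged (in metres and radians):
At the end, for the whole second after the job is handed in: Green-plug valve and yellow cap in the blue tray, red-plug valve in the orange, both handwheels in the grey: each origin inside the inner walls and under 10 mm above the tray's underside, upright within 0.15 rad, at rest, released; gauge and tin moved less than 20 mm (x of valve_green in the frame of tray_blue between -0.055 and 0.055 m and y of valve_green in the frame of tray_blue between -0.08 and 0.08 m and z of each of valve_green, cap_yellow in the frame of tray_blue below 0.01 m and angle between each of valve_green, cap_yellow, valve_red, wheel_black, wheel_white's own z axis and vertical below 0.15 rad and linear speed of each of valve_green, cap_yellow, valve_red, wheel_black, wheel_white below 0.02 m/s and angular speed of each of valve_green, cap_yellow, valve_red, wheel_black, wheel_white below 0.2 rad/s and contact force between the fingers and valve_green below 0.05 N and x of cap_yellow in the frame of tray_blue between -0.055 and 0.055 m and y of cap_yellow in the frame of tray_blue between -0.08 and 0.08 m and contact force between the fingers and cap_yellow below 0.05 N and x of valve_red in the frame of tray_orange between -0.055 and 0.055 m and y of valve_red in the frame of tray_orange between -0.08 and 0.08 m and z of valve_red in the frame of tray_orange below 0.01 m and contact force between the fingers and valve_red below 0.05 N and x of wheel_black in the frame of tray_grey between -0.055 and 0.055 m and y of wheel_black in the frame of tray_grey between -0.08 and 0.08 m and z of each of wheel_black, wheel_white in the frame of tray_grey below 0.01 m and contact force between the fingers and wheel_black below 0.05 N and x of wheel_white in the frame of tray_grey between -0.055 and 0.055 m and y of wheel_white in the frame of tray_grey between -0.08 and 0.08 m and contact force between the fingers and wheel_white below 0.05 N and distance of each of gauge, tin from where it was at the start of the episode below 0.02 m); the robot touches nothing.
It fails at once if the gauge is pushed more than 20 mm from its place or tipped (distance of gauge from where it was at the start of the episode above 0.02 m or angle between gauge's own z axis and vertical above 0.3 rad).
It fails at once if the tin is pushed more than 20 mm from its place or tipped (distance of tin from where it was at the start of the episode above 0.02 m or angle between tin's own z axis and vertical above 0.3 rad).
It fails at once if a part is dropped: let go with its underside more than 50 mm above the bench ((height (world z) of valve_green above 0.05 m and contact force between anything else and valve_green below 0.001 N) or (height (world z) of cap_yellow above 0.05 m and contact force between anything else and cap_yellow below 0.001 N) or (height (world z) of valve_red above 0.05 m and contact force between anything else and valve_red below 0.001 N) or (height (world z) of wheel_black above 0.05 m and contact force between anything else and wheel_black below 0.001 N) or (height (world z) of wheel_white above 0.05 m and contact force between anything else and wheel_white below 0.001 N)).
It also fails if it takes over 115 s, if anything falls off the work surface, if the arm or the gripper's body presses on something with over 40 N, if the wrist force passes 120 N, or if a joint passes its speed limit or range.

### The arm

A 6-joint arm with a two-finger parallel gripper is mounted at the origin on the work surface. World frame = base frame: x ahead of the robot, y to its left, z up, the work surface at z = 0. Lengths are in mm, angles in rad, forces in N, time in s.
With the tool pointing down it reaches from about 300 to 775 mm from the base axis. Payload 14.6 kg.
Tool frame: the origin (TCP) lies midway between the tips of the shut fingers; the grasp point (between the pads) lies behind it (manip.grip_depth is the z of the grasp point in the tool frame, in mm); z points along the fingers, y is the line along which they close (so a half turn about z gives the same grasp; the last joint's range is limited). The gripper opens to 94 mm and grips with 3 to 60 N. Pads are 16 mm wide; open, the fingers measure 119 mm over their backs; the gripper's body (75 mm by 177 mm) begins 78 mm behind the grasp point.
Start: joints at [-1.36, 0.3, 1.521, -0, 1.321, -0.067], TCP at [150.826, -528.905, 205.446] pointing down, gripper open.
Joint ranges: [-3.03, 3.03], [-0.79, 2.21], [0.23, 2.52], [-1.04, 4.18], [0, 3.07], [-2.55, 2.55]. Speed limits (rad/s): [2.22, 2.22, 2.57, 3.14, 3.14, 3.14].

### API

Orientations are given as [roll, pitch, yaw] about the fixed x, y, z axes, in that order (R = Rz(yaw) Ry(pitch) Rx(roll)).
In Python, from cell import manip gives the robot as it stands.
- The arm moves only by the shell command python3 nudge.py 'ROWS' [OPENING] [FORCE]. ROWS is a JSON list that holds a single list of rows (three levels of brackets), with 1 to 5 rows, each of 6 numbers: dx, dy, dz in mm, then a rotation vector rx, ry, rz in rad; each row is the pose to reach, as a shift and turn from the pose commanded when the command began, along the tool's axes at that moment; what a row does not reach only later rows make up. A row lasts 1/10 s, in which the tool goes at most 50 mm and 0.15 rad, less where a joint would pass 70% of its speed; a pose out of reach is approached as far as the arm can. OPENING is the finger opening in mm, set as the command begins (- or left out keeps the last). The fingers move at their own pace and stop on an object; FORCE is the grip in N (left out, the last holds). Time passes only in rows, so rows that do not move let the fingers close. It prints the time, the measured TCP pose, the force, the opening and the grip force at its end. Input that does not fit is refused with a message, and nothing moves.
- manip.read_state(): the state, without advancing time (a new reading comes with each control period).
- manip.camera(name): name is "scene" or "top" or "wrist"; returns (picture, depth): 400x640x3 uint8, red, green, blue; 400x640 float32, mm along the optical axis (not along the pixel's ray), 0 where there is no reading.
- manip.camera_info(name): a dict with "K" (3x3 intrinsics, pixels), "rvec" (rotation vector, rad) and "tvec" (3), from world to camera coordinates, as OpenCV has them; the wrist camera has in their place "mount" (4x4, takes a point from camera to tool coordinates, whose origin is the TCP and whose axes are the flange's). Camera axes: x right, y down, z forward; pixel columns grow to the right and rows downward; lengths in mm; the calibration is good to about 2 mm. A picture is of the moment at which its call begins: read the wrist's pose just before it. camera_info takes no time and is no camera call.
- manip.sign_off(): hands the job in; it is judged then, once.
The state is a dict: "clock": time; "joints": joint angles; "qd": joint speeds; "effort": joint torques, N m; "eef_pos": TCP position; "eef_rot": TCP orientation; "wrist_force": force on the tool from outside, world axes, zero at the start; "moment": the same for the moment, N m; "finger_gap": finger opening in mm; "finger_force": force on a finger pad.
Only numpy, scipy, OpenCV 4.12 (cv2) and the standard library are available. Lean on these libraries where they do the work, as an engineer would, in place of code of your own. Each camera call takes 0.05 s, during which the arm holds its last target. There are 200 camera calls.

## Working session

There is one attempt and no reset: what is moved stays moved. The work goes in short steps, Python scripts to look and compute and a shell command to move; the robot and the scene stay as the last step left them, time stands still between calls to the robot, and variables do not carry over. Pictures are saved under pics/ and viewed, at most 14 in all, crops included, and the job is handed in when it is done.

```bash
ls; mkdir -p pics; python3 - <<'E'
from cell import manip
import cv2
for n in("top","scene"):
    p,d=manip.camera(n); cv2.imwrite(f"pics/{n}0.png",p[:,:,::-1]); i=manip.camera_info(n); print(n,i)
print(manip.camera_info("wrist"),manip.grip_depth); print(manip.read_state())
E
```

```text
cell.py
nudge.py
pics
top {'K': array([[373.09922667,   0.        , 318.68101875],
       [  0.        , 373.09922667, 199.25916721],
       [  0.        ,   0.        ,   1.        ]]), 'rvec': array([ 2.16019375, -2.1170674 ,  0.10777742]), 'tvec': array([  4.64168296, 488.3718841 , 878.86790339])}
scene {'K': array([[411.53661487,   0.        , 322.43270858],
       [  0.        , 411.53661487, 201.54548073],
       [  0.        ,   0.        ,   1.        ]]), 'rvec': array([ 1.65023536,  1.74693606, -0.81465018]), 'tvec': array([  12.80852651, -294.03978463, 1667.16447534])}
{'K': array([[292.03238967,   0.        , 322.33427585],
       [  0.        , 292.03238967, 206.76422471],
       [  0.        ,   0.        ,   1.        ]]), 'mount': array([[ 1.13731583e-03, -9.72285442e-01, -2.33794196e-01,
         6.72133841e+01],
       [ 9.99999151e-01,  9.57088068e-04,  8.84333648e-04,
        -5.55087908e-01],
       [-6.36063096e-04, -2.33795003e-01,  9.72285705e-01,
        -1.80493975e+02],
       [ 0.00000000e+00,  0.00000000e+00,  0.00000000e+00,
         1.00000000e+00]])} -18.8
{'clock': 0.1, 'joints': array([-1.35960072e+00,  3.00416730e-01,  1.52149746e+00, -2.05833442e-05,
        1.32071664e+00, -6.66128931e-02]), 'qd': array([-0.00040799, -0.00278947, -0.00043514, -0.00168517,  0.00211288,
       -0.00067847]), 'effort': array([ 1.73706288e-03, -5.32647014e+01, -3.53284407e+01,  7.09739747e-02,
        2.35082069e-02, -4.96342091e-05]), 'eef_pos': array([ 150.77328013, -528.68922721,  204.95153149]), 'eef_rot': array([-3.14055545e+00, -4.92111582e-05,  2.77813580e-01]), 'wrist_force': array([-0.231586  , -0.3681353 , -0.48953486]), 'moment': array([-0.0124755 , -0.01127722, -0.00211641]), 'finger_force': 0.0, 'finger_gap': 94.0209111631152}
```
View pics/top0.png

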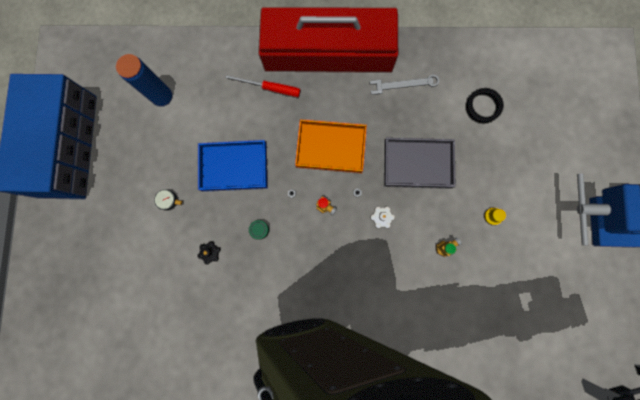

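The top view shows the blue tray (232,165), orange (332,146) and grey (420,162), the red valve (325,205), white wheel (383,216), green valve (449,247), cap (495,216), black wheel (209,252), tin (259,229) and gauge (166,200). The image's up direction is roughly +x. Next I'll measure.

```bash
cat > h.py <<'E'
import numpy as np,cv2
from cell import manip
from scipy.spatial.transform import Rotation as Ro
def extr(name):
    i=manip.camera_info(name); K=i["K"]
    if name=="wrist":
        s=manip.read_state(); T=np.eye(4); T[:3,:3]=Ro.from_euler("xyz",s["eef_rot"]).as_matrix(); T[:3,3]=s["eef_pos"]
        M=T@i["mount"]; return K,M[:3,:3],M[:3,3]
    R=cv2.Rodrigues(i["rvec"])[0]; return K,R.T,-R.T@i["tvec"]
def ray(E,uv,z):
    K,R,c=E; d=(R@np.linalg.inv(K)@np.c_[np.atleast_2d(uv),np.ones(len(np.atleast_2d(uv)))].T).T
    return c+d*((z-c[2])/d[:,2])[:,None]
def blobs(img,lo,hi,amin=10):
    h=cv2.cvtColor(img,cv2.COLOR_RGB2HSV); m=cv2.inRange(h,np.array(lo),np.array(hi))
    cs=cv2.findContours(m,cv2.RETR_EXTERNAL,cv2.CHAIN_APPROX_NONE)[0]
    return sorted([c for c in cs if cv2.contourArea(c)>=amin],key=cv2.contourArea,reverse=True)
def cen(c):
    m=cv2.moments(c); return np.array([m["m10"]/m["m00"],m["m01"]/m["m00"]])
E
python3 - <<'E'
from h import *
E=extr("top"); im,d=manip.camera("top"); print(E[2])
for n,lo,hi,z in [("blue",(105,150,100),(120,255,255),30),("orange",(10,150,100),(20,255,255),30),("red",(0,150,100),(6,255,255),66),("green",(50,120,60),(70,255,255),66),("tin",(70,80,30),(90,255,255),36),("yellow",(22,150,100),(32,255,255),42)]:
    for c in blobs(im,lo,hi,8)[:3]:
        u=cen(c); r=cv2.minAreaRect(c); b=ray(E,cv2.boxPoints(r),z)
        print(n,u.round(1),cv2.contourArea(c),ray(E,u,z)[0].round(0),np.linalg.norm(b[1]-b[0]).round(0),np.linalg.norm(b[2]-b[1]).round(0),b[:,:2].round(0).tolist() if n in("blue","orange") else"")
for n,u,z in [("white",(383,217),34),("black",(209,252),34),("gauge",(165,200),24),("grey",(420,162),30),("grey tl",(384,138),30),("grey br",(455,187),30),("gr bl",(385,186),30)]: print(n,ray(E,u,z).round(0))
cv2.imwrite("pics/topz.png",cv2.resize(im[110:280,140:520,::-1],None,fx=2.1,fy=2.1,interpolation=cv2.INTER_CUBIC))
E
```

```text
[368.84808137 -14.9199462  935.23575749]
blue [ 29.4 132.2] 6006.5 [649. 762.  30.] 322.0 148.0 [[499.0, 833.0], [821.0, 838.0], [804.0, 692.0], [485.0, 693.0]]
blue [231.5 165.1] 3093.5 [571. 234.  30.] 174.0 121.0 [[626.0, 328.0], [637.0, 154.0], [517.0, 143.0], [505.0, 314.0]]
blue [626.2 221. ] 1071.5 [ 450. -716.   30.] 94.0 149.0 [[538.0, -660.0], [539.0, -754.0], [391.0, -741.0], [389.0, -649.0]]
orange [330.6 145.6] 3146.0 [624. -12.  30.] 125.0 171.0 [[568.0, 76.0], [693.0, 70.0], [680.0, -101.0], [557.0, -92.0]]
orange [128.8  65.3] 238.0 [833. 519.  30.] 55.0 59.0 [[844.0, 559.0], [871.0, 511.0], [820.0, 483.0], [794.0, 530.0]]
orange [325. 208.] 54.0 [467.  -1.  30.] 37.0 26.0 [[482.0, 20.0], [486.0, -17.0], [460.0, -19.0], [456.0, 17.0]]
red [329.1  29.7] 5838.0 [912.  -3.  66.] 348.0 128.0 
red [280.9  88.3] 302.0 [757. 112.  66.] 24.0 96.0 
red [322.7 202. ] 68.0 [477.   4.  66.] 22.0 22.0 
green [450.  248.3] 72.0 [ 376. -290.   66.] 23.0 20.0 
tin [258.3 229.2] 263.0 [412. 159.  36.] 44.0 45.0 
tin [450.6 247.8] 30.5 [ 378. -300.   36.] 19.0 14.0 
yellow [494.6 215.7] 257.0 [ 455. -404.   42.] 47.0 38.0 
white [[ 448. -142.   34.]]
black [[355. 276.  34.]]
gauge [[480. 398.  24.]]
grey [[ 586. -233.   30.]]
grey tl [[ 645. -145.   30.]]
grey br [[ 525. -316.   30.]]
gr bl [[ 524. -147.   30.]]
```

View pics/topz.png

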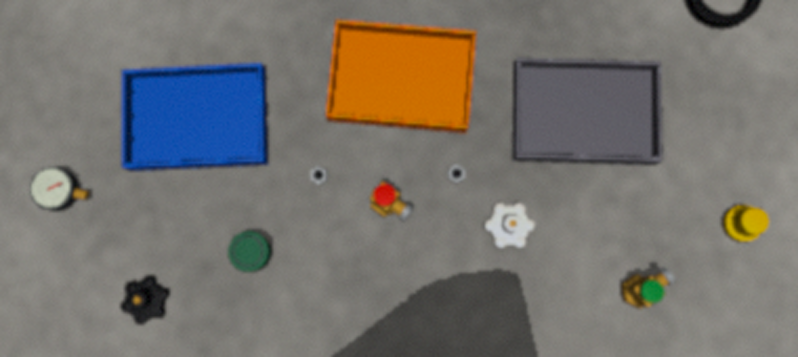

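```bash
cat >> h.py <<'E'
def to(x,y,z,yaw=None):
    s=manip.read_state(); R=Ro.from_euler("xyz",s["eef_rot"]); d=R.inv().apply(np.array([x,y,z])-s["eef_pos"])
    yw=s["eef_rot"][2]; r=np.zeros(3)
    if yaw is not None:
        t=(yaw-yw+np.pi/2)%np.pi-np.pi/2; r=(R.inv()*Ro.from_euler("xyz",[np.pi,0,yw+t])).as_rotvec()
    print("to",d.round(1),"rot",r.round(3),"len",np.linalg.norm(d).round(),"pos",s["eef_pos"].round(1),"yaw",yw.round(3),"j6",s["joints"][5].round(2),"t",s["clock"])
E
python3 nudge.py '[[[44,-24,0,0,0,0],[88,-48,0,0,0,0],[132,-72,0,0,0,0],[176,-96,0,0,0,0],[220,-120,0,0,0,0]]]'
python3 nudge.py '[[[44,-24,0,0,0,0],[64,-38,0,0,0,0],[64,-38,0,0,0,0],[64,-38,0,0,0,0]]]'
python3 - <<'E'
from h import *
to(376,-294,205)
np.save("Ew.npy",np.array(extr("wrist"),dtype=object),allow_pickle=True)
E=extr("wrist"); im,d=manip.camera("wrist"); cv2.imwrite("pics/w1.png",im[:,:,::-1])
E
```

```text
clock: 0.65
eef_pos: [330.1, -351.9, 205.5]
eef_rot: [3.142, -0.0, 0.278]
wrist_force: [0.1, -1.1, -0.4]
finger_gap: 94.4
finger_force: 0.0
clock: 1.05
eef_pos: [380.1, -299.5, 205.3]
eef_rot: [-3.141, 0.0, 0.279]
wrist_force: [-0.5, -0.5, 0.3]
finger_gap: 93.9
finger_force: 0.0
to [-2.4 -6.4  0.3] rot [0. 0. 0.] len 7.0 pos [ 380.1 -299.5  205.3] yaw 0.279 j6 0.55 t 1.05Traceback (most recent call last):
  File "<stdin>", line 3, in <module>
ValueError: could not broadcast input array from shape (3,3) into shape (3,)
```

```bash
cat >> h.py <<'E'
import pickle
def snap(n):
    E=extr("wrist"); im,d=manip.camera("wrist"); cv2.imwrite(f"pics/{n}.png",im[:,:,::-1]); pickle.dump((E,im,d),open(f"{n}.pkl","wb")); return E,im,d
E
python3 -c "
from h import *
snap('w1')"
```

```text
(no output)
```

View pics/w1.png

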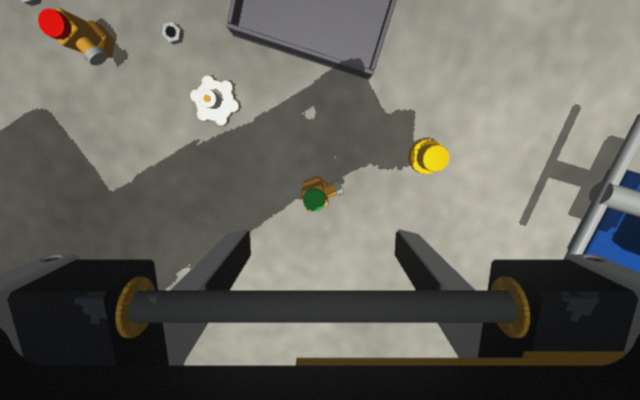

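The wrist view shows the green valve's plug at (315,198) with its outlet tip near (339,190), the cap (430,155), white wheel (215,100) and red valve plug (54,23) with its tip at (95,53). I'll measure each of them from this picture.

```bash
python3 - <<'E'
from h import *
E,im,d=pickle.load(open("w1.pkl","rb"))
def P(n,lo,hi,z,amin=30):
    for c in blobs(im,lo,hi,amin)[:2]:
        u=cen(c); r=cv2.minAreaRect(c); p=ray(E,u,z)[0]; K,R,cc=E
        dd=d[int(u[1]),int(u[0])]; q=cc+R@(np.linalg.inv(K)@np.r_[u,1])*dd
        b=ray(E,cv2.boxPoints(r),z)
        print(n,u.round(1),p.round(1),"depthpt",q.round(1),np.linalg.norm(b[1]-b[0]).round(),np.linalg.norm(b[2]-b[1]).round())
P("green",(50,120,40),(75,255,255),66)
P("red",(0,180,100),(5,255,255),66)
P("captop",(22,200,200),(32,255,255),42)
P("white",(0,0,190),(180,40,255),12,200)
c=(im[75:130,185:245]); 
for n,u in [("g tip",(339,190)),("r tip",(95,53)),("w hub dot",(208,98))]:
    K,R,cc=E; dd=d[u[1],u[0]]; print(n,ray(E,u,48 if "tip" in n else 34).round(1),(cc+R@(np.linalg.inv(K)@np.r_[u,1])*dd).round(1))
cv2.imwrite("pics/w1z.png",cv2.resize(im[130:230,280:460,::-1],None,fx=4,fy=4,interpolation=cv2.INTER_CUBIC))
E
```

```text
green [314.  199.3] [ 376.4 -290.5   66. ] depthpt [ 376.8 -290.5   67.9] 22.0 24.0
red [51.2 22.6] [475.4   4.   66. ] depthpt [475.3   2.7  67.5] 24.0 25.0
captop [432.6 158.5] [ 456.1 -411.    42. ] depthpt [ 456.1 -410.3   43.8] 35.0 41.0
white [213.6 100. ] [ 449.5 -142.4   12. ] depthpt [ 449.2 -151.    35.3] 57.0 52.0
g tip [[ 391.4 -316.3   48. ]] [ 391.5 -316.2   48.8]
r tip [[460.7 -26.3  48. ]] [460.6 -26.7  48.5]
w hub dot [[ 449.6 -144.    34. ]] [ 449.6 -144.5   35.4]
```

View pics/w1z.png

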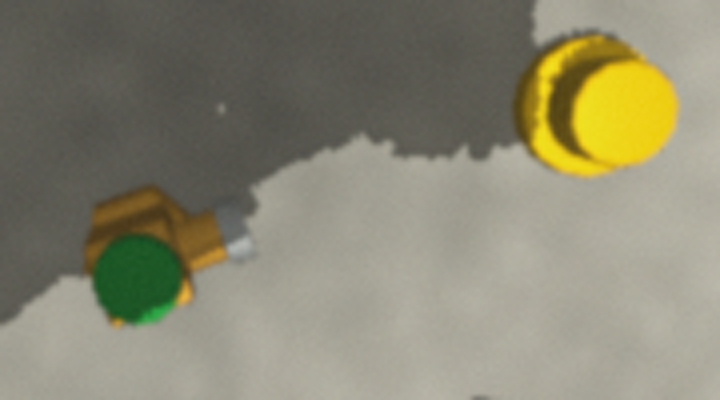

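```bash
python3 - <<'E'
from h import *
E,im,d=pickle.load(open("w1.pkl","rb"))
for n,u,z in [("cap top",(436.2,158),42),("cap foot",(427,156.3),14),("g tip end mid",(340,187.5),43)]: print(n,ray(E,u,z).round(1))
to(376.5,-290.5,160,2.09)
E
python3 nudge.py '[[[0,0,0,0,0,-0.15],[0,0,0,0,0,-0.3],[0,0,0,0,0,-0.45],[0,0,0,0,0,-0.6],[0,0,0,0,0,-0.75]]]' 70
python3 nudge.py '[[[0,0,0,0,0,-0.15],[0,0,0,0,0,-0.3],[0,0,0,0,0,-0.45],[0,0,0,0,0,-0.6],[0,0,0,0,0,-0.75]]]'
python3 nudge.py '[[[0,0,20,0,0,-0.15],[0,0,40,0,0,-0.31],[0,0,40,0,0,-0.31],[0,0,40,0,0,-0.31]]]'
python3 -c "
from h import *
to(376.5,-290.5,150,2.09); snap('w2')"
```

```text
cap top [[ 457.9 -414.8   42. ]]
cap foot [[ 457.7 -413.8   14. ]]
g tip end mid [[ 393.8 -317.1   43. ]]
to [ -0.5 -10.   45.3] rot [0.    0.    1.329] len 46.0 pos [ 379.7 -300.   205.3] yaw 0.278 j6 0.55 t 1.1
clock: 1.6
eef_pos: [379.3, -300.6, 205.4]
eef_rot: [-3.141, 0.0, 1.032]
wrist_force: [0.4, 1.1, 0.1]
finger_gap: 70.3
finger_force: 0.0
clock: 2.1
eef_pos: [379.3, -300.6, 205.4]
eef_rot: [-3.141, -0.0, 1.782]
wrist_force: [0.2, -0.2, -0.3]
finger_gap: 69.9
finger_force: 0.0
clock: 2.5
eef_pos: [379.8, -300.2, 165.9]
eef_rot: [-3.142, -0.0, 2.083]
wrist_force: [0.6, -0.6, 0.6]
finger_gap: 70.0
finger_force: 0.0
to [10.1  1.9 15.9] rot [-0.    -0.    -0.007] len 19.0 pos [ 379.8 -300.2  165.9] yaw 2.083 j6 -1.26 t 2.5
```

View pics/w2.png

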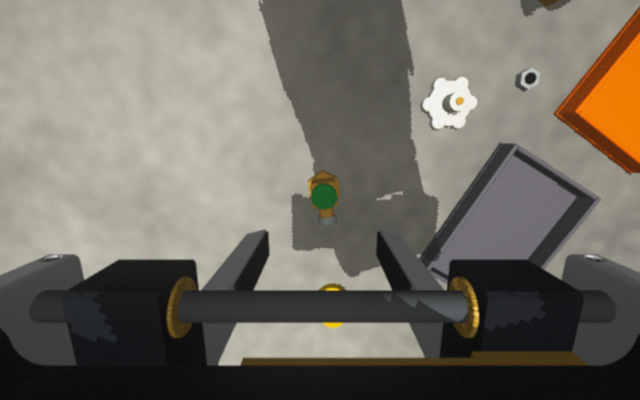

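The plug is at (323,196) and the tip at (327,220), which is nearly in line with the tool's x axis. I'll refine the centre and yaw from here.

```bash
python3 - <<'E'
from h import *
E,im,d=pickle.load(open("w2.pkl","rb"))
c=blobs(im,(50,120,40),(75,255,255),30)[0]; p=ray(E,cen(c),66)[0]; t=ray(E,(327.5,220),46)[0]
print(cen(c),p.round(1),t.round(1),np.arctan2(t[1]-p[1],t[0]-p[0]),"hex",ray(E,(324,171),20))
to(*p[:2],24,2.12)
E
```

```text
[323.71763843 196.19655299] [ 375.5 -290.    66. ] [ 393.8 -314.    46. ] -0.9207039671004307 hex [[ 366.3251693  -272.82548924   20.        ]]
to [ 11.4   1.1 142.3] rot [ 0.     0.001 -0.037] len 143.0 pos [ 380.  -300.3  166.4] yaw 2.083 j6 -1.26 t 2.55
```

```bash

python3 nudge.py '[[[11,1,20,0,0,-0.05],[11,1,60,0,0,-0.05],[11,1,100,0,0,-0.05],[11,1,130,0,0,-0.05],[11,1,142,0,0,-0.05]]]' 60
python3 nudge.py '[[[0,0,0,0,0,0],[0,0,0,0,0,0],[0,0,0,0,0,0],[0,0,0,0,0,0],[0,0,0,0,0,0]]]' 0 30
python3 nudge.py '[[[0,0,0,0,0,0],[0,0,0,0,0,0],[0,0,-10,0,0,0],[0,0,-30,0,0,0],[0,0,-60,0,0,0]]]'
python3 nudge.py '[[[0,0,-30,0,0,0],[0,0,-60,0,0,0],[0,0,-60,0,0,0]]]'
python3 -c "
from h import *
to(573,205,144);snap('w3')"
```

```text
clock: 3.05
eef_pos: [375.1, -289.3, 22.0]
eef_rot: [-3.141, -0.002, 2.135]
wrist_force: [0.3, -0.3, 0.2]
finger_gap: 59.9
finger_force: 0.0
clock: 3.55
eef_pos: [376.0, -289.8, 24.3]
eef_rot: [3.141, 0.001, 2.138]
wrist_force: [-0.7, 2.8, 8.0]
finger_gap: 26.0
finger_force: 29.6
clock: 4.05
eef_pos: [374.9, -288.8, 83.7]
eef_rot: [-3.141, -0.003, 2.138]
wrist_force: [0.2, -0.1, -1.0]
finger_gap: 26.0
finger_force: 29.6
clock: 4.35
eef_pos: [376.8, -290.5, 147.6]
eef_rot: [3.14, 0.006, 2.138]
wrist_force: [0.3, 0.0, -2.6]
finger_gap: 26.1
finger_force: 29.6
to [312.6 431.6   2.4] rot [0. 0. 0.] len 533.0 pos [ 376.8 -290.5  147.6] yaw 2.138 j6 -1.3 t 4.35
```

```bash

python3 nudge.py '[[[28,39,0,0,0,0],[56,78,0,0,0,0],[85,117,0,0,0,0],[113,157,0,0,0,0],[142,196,0,0,0,0]]]'
python3 nudge.py '[[[28,39,0,0,0,0],[56,78,0,0,0,0],[85,117,0,0,0,0],[113,157,0,0,0,0],[142,196,0,0,0,0]]]'
python3 nudge.py '[[[15,21,0,0,0,0],[28,39,0,0,0,0],[28,39,0,0,0,0],[28,39,0,0,0,0]]]'
python3 -c "
from h import *
to(573,205,31);snap('w4')"
```

```text
clock: 4.9
eef_pos: [464.5, -62.3, 142.5]
eef_rot: [-3.14, -0.001, 2.138]
wrist_force: [0.7, -0.1, -1.6]
finger_gap: 25.7
finger_force: 29.6
clock: 5.4
eef_pos: [553.5, 162.6, 142.2]
eef_rot: [-3.14, -0.001, 2.138]
wrist_force: [0.7, -0.9, -0.5]
finger_gap: 26.3
finger_force: 29.6
clock: 5.8
eef_pos: [570.9, 204.9, 142.1]
eef_rot: [-3.139, -0.0, 2.138]
wrist_force: [-0.1, -0.7, -1.8]
finger_gap: 26.1
finger_force: 29.6
to [ -1.1   2.1 111.1] rot [0. 0. 0.] len 111.0 pos [570.9 204.9 142.1] yaw 2.138 j6 -0.28 t 5.8
```

View pics/w4.png

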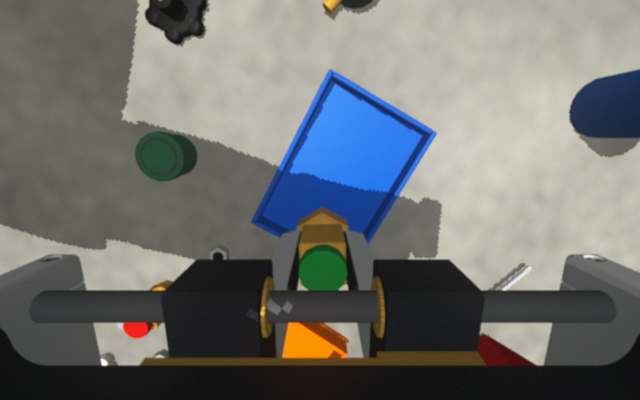

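The valve is held upright over the near half of the blue tray. Tray rim corners are at (333,71), (434,132), (253,220). I'll check those and lower.

```bash
python3 - <<'E'
from h import *
E,im,d=pickle.load(open("w4.pkl","rb")); c=ray(E,[(333,71),(434,132),(253,220)],30)
print(c.round(0),(c[1]+c[2])/2,np.linalg.norm(c[0]-c[1]),np.linalg.norm(c[0]-c[2]))
E
python3 nudge.py '[[[0,2,30,0,0,0],[0,2,60,0,0,0],[0,2,85,0,0,0],[0,2,98,0,0,0],[0,2,106,0,0,0]]]'
python3 nudge.py '[[[0,0,2,0,0,0],[0,0,4,0,0,0],[0,0,6,0,0,0],[0,0,6,0,0,0]]]'
python3 -c "
from h import *
to(573,205,29.3)"
```

```text
[[511. 317.  30.]
 [623. 324.  30.]
 [519. 152.  30.]] [570.90874572 237.8261807   30.        ] 112.62256222611533 165.52675471787427
clock: 6.35
eef_pos: [573.0, 205.5, 36.7]
eef_rot: [-3.141, -0.0, 2.137]
wrist_force: [0.3, -0.2, -3.0]
finger_gap: 26.0
finger_force: 29.6
clock: 6.75
eef_pos: [573.4, 206.4, 31.9]
eef_rot: [3.141, 0.0, 2.138]
wrist_force: [-0.1, -0.4, -1.5]
finger_gap: 26.0
finger_force: 29.6
to [-0.9 -1.1  2.6] rot [0. 0. 0.] len 3.0 pos [573.4 206.4  31.9] yaw 2.138 j6 -0.28 t 6.75
```

```bash

python3 nudge.py '[[[0,0,1,0,0,0],[0,0,2,0,0,0],[0,0,2,0,0,0],[0,0,2,0,0,0]]]'
python3 nudge.py '[[[0,0,1,0,0,0],[0,0,1,0,0,0],[0,0,1,0,0,0]]]'

```

```text
clock: 7.15
eef_pos: [573.3, 206.3, 29.5]
eef_rot: [3.142, 0.0, 2.138]
wrist_force: [0.6, 0.2, -1.2]
finger_gap: 26.2
finger_force: 29.6
clock: 7.45
eef_pos: [573.3, 206.4, 29.4]
eef_rot: [3.141, 0.0, 2.138]
wrist_force: [-4.6, -1.5, 7.5]
finger_gap: 25.3
finger_force: 29.6
```

```bash

python3 nudge.py '[[[0,0,0,0,0,0],[0,0,0,0,0,0],[0,0,0,0,0,0]]]' 56
python3 nudge.py '[[[0,0,-20,0,0,0],[0,0,-50,0,0,0],[0,0,-85,0,0,0],[0,0,-125,0,0,0],[0,0,-125,0,0,0]]]'
python3 nudge.py '[[[0,0,0,0,0,0.15],[0,0,0,0,0,0.3],[0,0,0,0,0,0.45],[0,0,0,0,0,0.6],[0,0,0,0,0,0.75]]]' 70
python3 nudge.py '[[[0,0,0,0,0,0.15],[0,0,0,0,0,0.27],[0,0,0,0,0,0.27]]]'
python3 -c "
from h import *
to(475.4,3.5,150,1.115)"
```

```text
clock: 7.75
eef_pos: [573.3, 206.3, 28.4]
eef_rot: [3.141, -0.0, 2.138]
wrist_force: [-0.7, -0.2, -0.3]
finger_gap: 46.5
finger_force: 0.0
clock: 8.25
eef_pos: [575.3, 206.9, 159.1]
eef_rot: [3.133, 0.002, 2.138]
wrist_force: [-0.2, -0.1, -0.6]
finger_gap: 56.2
finger_force: 0.0
clock: 8.75
eef_pos: [573.2, 206.3, 152.8]
eef_rot: [-3.141, 0.0, 1.382]
wrist_force: [0.5, 0.8, 0.5]
finger_gap: 70.2
finger_force: 0.0
clock: 9.05
eef_pos: [573.2, 206.3, 152.8]
eef_rot: [-3.141, 0.0, 1.116]
wrist_force: [0.1, -0.5, 0.2]
finger_gap: 70.0
finger_force: 0.0
to [-225.1    1.3    2.9] rot [-0.     0.     0.001] len 225.0 pos [573.2 206.3 152.8] yaw 1.116 j6 0.74 t 9.05
```

```bash

python3 nudge.py '[[[-45,0,0,0,0,0],[-90,0,0,0,0,0],[-135,0,0,0,0,0],[-180,0,0,0,0,0],[-225,1,0,0,0,0]]]'
python3 nudge.py '[[[0,0,0,0,0,0],[0,0,0,0,0,0]]]'
python3 - <<'E'
from h import *
E,im,d=snap("w5")
c=blobs(im,(0,180,100),(5,255,255),60)
for k in c[:2]: print(cen(k),cv2.contourArea(k),ray(E,cen(k),66))
to(475.4,3.5,24,1.115)
E
```

```text
clock: 9.55
eef_pos: [474.6, 2.3, 153.2]
eef_rot: [3.142, 0.0, 1.122]
wrist_force: [1.4, -1.0, 0.2]
finger_gap: 69.8
finger_force: 0.0
clock: 9.75
eef_pos: [475.8, 3.1, 153.6]
eef_rot: [3.141, -0.0, 1.119]
wrist_force: [-0.6, 0.5, -0.5]
finger_gap: 69.9
finger_force: 0.0
[322.09081633 208.04217687] 490.0 [[476.15105278   5.0496292   66.        ]]
[558.13865546   2.83753501] 119.0 [[722.36996441  75.63301735  66.        ]]
to [ -0.6  -0.4 129.5] rot [ 0.    -0.     0.005] len 129.0 pos [476.    3.9 153.5] yaw 1.12 j6 0.38 t 9.8
```

View pics/w5.png

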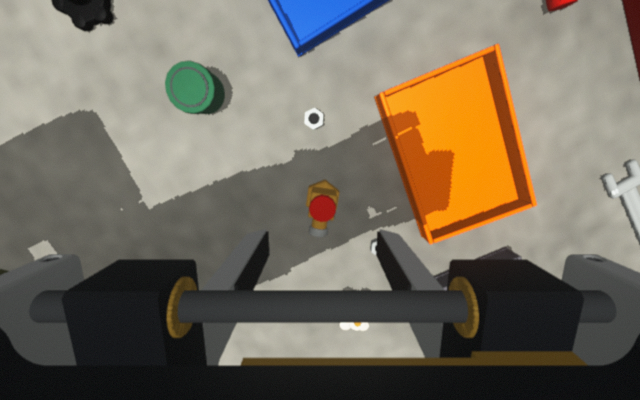

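The red plug is at (322,208) with its tip at (319,231). The orange rim corners are (497,45), (378,96), (534,205) and (431,243). Grasping it now.

```bash
python3 - <<'E'
from h import *
E,im,d=pickle.load(open("w5.pkl","rb")); c=ray(E,[(497,45),(378,96),(431,243),(534,205)],30)
print(c.round(0),c.mean(0))
E
python3 nudge.py '[[[1,0,20,0,0,0.05],[1,0,60,0,0,0.05],[1,0,95,0,0,0.05],[1,0,120,0,0,0.05],[1,0,129,0,0,0.05]]]' 60
python3 nudge.py '[[[0,0,0,0,0,0],[0,0,0,0,0,0],[0,0,0,0,0,0],[0,0,0,0,0,0],[0,0,0,0,0,0]]]' 0 30
python3 -c "
from h import *
to(624,-12,24)"
python3 nudge.py '[[[0,0,0,0,0,0],[0,0,0,0,0,0],[0,0,-10,0,0,0],[0,0,-30,0,0,0],[0,0,-60,0,0,0]]]'
python3 nudge.py '[[[0,0,-30,0,0,0],[0,0,-50,0,0,0],[0,0,-50,0,0,0],[0,0,-50,0,0,0]]]'
python3 -c "
from h import *
to(624,-12,32)"
```

```text
[[690.  68.  30.]
 [571.  75.  30.]
 [563. -91.  30.]
 [678. -99.  30.]] [625.5225336  -11.62846795  30.        ]
clock: 10.3
eef_pos: [475.3, 5.7, 22.0]
eef_rot: [-3.138, 0.001, 1.071]
wrist_force: [-0.3, -0.2, -0.2]
finger_gap: 60.0
finger_force: 0.0
clock: 10.8
eef_pos: [476.6, 4.4, 25.2]
eef_rot: [3.14, -0.001, 1.068]
wrist_force: [-1.0, 0.8, 5.6]
finger_gap: 26.3
finger_force: 28.7
to [ 56.7 137.1   1.4] rot [0. 0. 0.] len 148.0 pos [476.6   4.4  25.2] yaw 1.068 j6 0.44 t 10.8
clock: 11.3
eef_pos: [475.1, 4.5, 84.6]
eef_rot: [-3.139, 0.001, 1.068]
wrist_force: [0.6, 0.2, -1.0]
finger_gap: 26.6
finger_force: 28.7
clock: 11.7
eef_pos: [475.8, 4.5, 134.1]
eef_rot: [-3.141, 0.0, 1.068]
wrist_force: [-1.8, 0.2, -2.6]
finger_gap: 26.6
finger_force: 28.7
to [ 57.  137.8 102. ] rot [0. 0. 0.] len 181.0 pos [475.8   4.5 134.1] yaw 1.068 j6 0.44 t 11.7
```

```bash

python3 nudge.py '[[[16,38,0,0,0,0],[32,76,0,0,0,0],[48,114,0,0,0,0],[57,138,0,0,0,0],[57,138,0,0,0,0]]]'
python3 nudge.py '[[[0,0,30,0,0,0],[0,0,60,0,0,0],[0,0,85,0,0,0],[0,0,96,0,0,0],[0,0,100,0,0,0]]]'
python3 nudge.py '[[[0,0,1,0,0,0],[0,0,2,0,0,0],[0,0,2,0,0,0],[0,0,2,0,0,0]]]'
python3 nudge.py '[[[0,0,1,0,0,0],[0,0,1,0,0,0],[0,0,1,0,0,0]]]'

```

```text
clock: 12.2
eef_pos: [625.6, -12.6, 131.5]
eef_rot: [-3.139, 0.001, 1.067]
wrist_force: [0.6, 0.1, -2.8]
finger_gap: 26.4
finger_force: 28.7
clock: 12.7
eef_pos: [623.4, -12.0, 32.8]
eef_rot: [-3.139, 0.001, 1.068]
wrist_force: [-0.1, 0.3, -1.9]
finger_gap: 26.7
finger_force: 28.7
clock: 13.1
eef_pos: [624.8, -12.1, 33.2]
eef_rot: [3.141, -0.0, 1.068]
wrist_force: [0.9, -0.2, -3.0]
finger_gap: 26.8
finger_force: 28.7
clock: 13.4
eef_pos: [624.5, -12.1, 31.5]
eef_rot: [3.142, -0.0, 1.068]
wrist_force: [-0.7, -0.5, -2.4]
finger_gap: 26.7
finger_force: 28.7
```

```bash

python3 nudge.py '[[[0,0,1,0,0,0],[0,0,1,0,0,0],[0,0,1,0,0,0]]]'
python3 nudge.py '[[[0,0,1,0,0,0],[0,0,1,0,0,0],[0,0,1,0,0,0]]]'

```

```text
clock: 13.7
eef_pos: [624.5, -12.1, 30.4]
eef_rot: [-3.141, 0.0, 1.068]
wrist_force: [0.2, -0.1, -2.8]
finger_gap: 26.7
finger_force: 28.7
clock: 14.0
eef_pos: [624.6, -12.1, 30.3]
eef_rot: [3.141, -0.0, 1.068]
wrist_force: [-4.5, -0.2, 5.8]
finger_gap: 26.4
finger_force: 28.7
```

```bash

python3 nudge.py '[[[0,0,0,0,0,0],[0,0,0,0,0,0],[0,0,0,0,0,0]]]' 56
python3 nudge.py '[[[0,0,-20,0,0,0],[0,0,-50,0,0,0],[0,0,-85,0,0,0],[0,0,-120,0,0,0],[0,0,-120,0,0,0]]]'
python3 nudge.py '[[[-40,-18,0,0,0,0],[-80,-36,0,0,0,0],[-120,-54,0,0,0,0],[-160,-72,0,0,0,0],[-199,-90,0,0,0,0]]]'
python3 nudge.py '[[[0,0,0,0,0,0],[0,0,0,0,0,0],[0,0,0,0,0,0]]]'
python3 - <<'E'
from h import *
E,im,d=snap("w6")
to(450,-143,14)
E
```

```text
clock: 14.3
eef_pos: [624.6, -12.1, 29.5]
eef_rot: [3.141, -0.0, 1.068]
wrist_force: [0.3, -1.0, 0.5]
finger_gap: 47.3
finger_force: 0.0
clock: 14.8
eef_pos: [626.5, -12.3, 154.7]
eef_rot: [3.134, -0.003, 1.068]
wrist_force: [-0.1, -0.1, 0.0]
finger_gap: 55.8
finger_force: 0.0
clock: 15.3
eef_pos: [448.0, -143.8, 148.8]
eef_rot: [-3.141, 0.0, 1.068]
wrist_force: [1.6, -1.0, 1.0]
finger_gap: 56.1
finger_force: 0.0
clock: 15.6
eef_pos: [450.4, -142.7, 149.2]
eef_rot: [-3.142, -0.0, 1.068]
wrist_force: [0.1, 0.0, -0.2]
finger_gap: 55.9
finger_force: 0.0
to [-6.000e-01 -1.000e-01  1.352e+02] rot [0. 0. 0.] len 135.0 pos [ 450.4 -142.5  149.2] yaw 1.069 j6 0.12 t 15.65
```

View pics/w6.png

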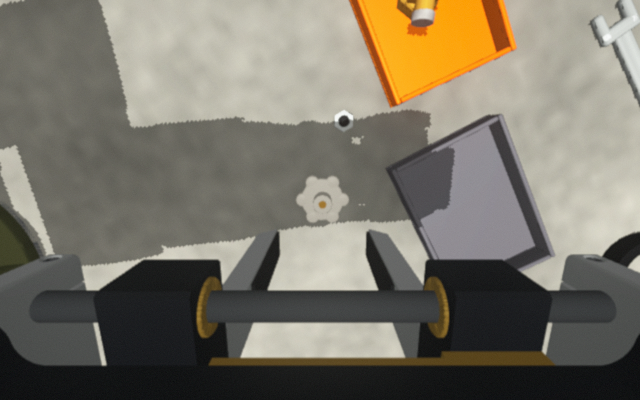

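The white wheel's disc is at (323,199) with the hub dot at (322,205). The grey rim corners are (388,169), (501,115) and (553,255).

```bash

python3 - <<'E'
from h import *
E,im,d=pickle.load(open("w6.pkl","rb"))
print(ray(E,(323,199),12).round(1),ray(E,(322,205),34).round(1))
c=ray(E,[(388,169),(501,115),(553,255)],30);print(c.round(),(c[0]+c[2])/2)
E
python3 nudge.py '[[[0,0,20,0,0,0],[0,0,60,0,0,0],[0,0,100,0,0,0],[0,0,122,0,0,0],[0,0,133,0,0,0]]]' 50
python3 nudge.py '[[[0,0,0,0,0,0],[0,0,0,0,0,0],[0,0,0,0,0,0],[0,0,0,0,0,0],[0,0,0,0,0,0]]]' 0 15
python3 -c "
from h import *
to(586,-193,32)"
```

```text
[[ 450.7 -142.8   12. ]] [[ 449.  -143.8   34. ]]
[[ 526. -144.   30.]
 [ 646. -150.   30.]
 [ 644. -316.   30.]] [ 584.97314    -229.97537586   30.        ]
clock: 16.15
eef_pos: [449.4, -142.1, 14.2]
eef_rot: [-3.138, 0.0, 1.069]
wrist_force: [-0.6, -0.6, 0.1]
finger_gap: 49.8
finger_force: 0.0
clock: 16.65
eef_pos: [450.3, -143.3, 17.4]
eef_rot: [3.14, -0.0, 1.068]
wrist_force: [-0.2, 1.2, 6.1]
finger_gap: 19.4
finger_force: 15.0
to [ 21.9 142.9 -14.4] rot [0. 0. 0.] len 145.0 pos [ 450.3 -143.3   17.4] yaw 1.068 j6 0.12 t 16.65
```

```bash

python3 nudge.py '[[[0,0,0,0,0,0],[0,0,-10,0,0,0],[0,0,-30,0,0,0],[0,0,-60,0,0,0],[0,0,-80,0,0,0]]]'
python3 nudge.py '[[[6,36,0,0,0,0],[12,72,0,0,0,0],[18,108,0,0,0,0],[22,143,0,0,0,0],[22,143,0,0,0,0]]]'
python3 nudge.py '[[[0,0,0,0,0,0],[0,0,25,0,0,0],[0,0,50,0,0,0],[0,0,66,0,0,0],[0,0,72,0,0,0]]]'
python3 nudge.py '[[[0,0,0,0,0,0],[0,0,1,0,0,0],[0,0,1,0,0,0]]]'
python3 -c "
from h import *
to(586,-193,22.4)"
```

```text
clock: 17.15
eef_pos: [450.0, -143.2, 98.8]
eef_rot: [3.14, -0.0, 1.068]
wrist_force: [0.1, 0.5, -0.4]
finger_gap: 19.9
finger_force: 15.0
clock: 17.65
eef_pos: [587.8, -193.8, 96.5]
eef_rot: [3.141, -0.0, 1.068]
wrist_force: [-0.8, 0.5, -0.3]
finger_gap: 19.6
finger_force: 15.0
clock: 18.15
eef_pos: [584.6, -192.3, 23.4]
eef_rot: [-3.14, 0.0, 1.068]
wrist_force: [-0.5, 0.2, -0.6]
finger_gap: 19.6
finger_force: 15.0
clock: 18.45
eef_pos: [586.1, -192.9, 24.5]
eef_rot: [3.14, -0.0, 1.068]
wrist_force: [0.1, -1.3, -0.7]
finger_gap: 19.4
finger_force: 15.0
to [-0.1 -0.   2.1] rot [0. 0. 0.] len 2.0 pos [ 586.1 -192.9   24.5] yaw 1.068 j6 0.13 t 18.45
```

```bash

python3 nudge.py '[[[0,0,1,0,0,0],[0,0,1,0,0,0],[0,0,1,0,0,0]]]'
python3 nudge.py '[[[0,0,1,0,0,0],[0,0,1,0,0,0],[0,0,1,0,0,0]]]'
python3 nudge.py '[[[0,0,1,0,0,0],[0,0,1,0,0,0],[0,0,1,0,0,0]]]'

```

```text
clock: 18.75
eef_pos: [585.7, -192.8, 22.6]
eef_rot: [3.141, -0.0, 1.068]
wrist_force: [0.0, 0.2, 0.9]
finger_gap: 19.6
finger_force: 15.0
clock: 19.05
eef_pos: [585.8, -192.8, 22.4]
eef_rot: [3.141, -0.0, 1.068]
wrist_force: [-4.3, 1.5, 9.1]
finger_gap: 19.6
finger_force: 15.0
clock: 19.35
eef_pos: [585.8, -192.8, 22.2]
eef_rot: [3.141, -0.0, 1.068]
wrist_force: [-8.5, 3.0, 17.0]
finger_gap: 19.7
finger_force: 15.0
```

```bash

python3 nudge.py '[[[0,0,0,0,0,0],[0,0,0,0,0,0],[0,0,0,0,0,0]]]' 46
python3 nudge.py '[[[0,0,-20,0,0,0],[0,0,-50,0,0,0],[0,0,-85,0,0,0],[0,0,-125,0,0,0],[0,0,-125,0,0,0]]]'
python3 nudge.py '[[[-45,-1,0,0,0,0],[-90,-2,0,0,0,0],[-135,-3,0,0,0,0],[-180,-4,0,0,0,0],[-225,-5,0,0,0,0]]]' 64
python3 nudge.py '[[[-30,0,0,0,0,0],[-30,0,0,0,0,0],[-30,0,0,0,0,0],[-30,0,0,0,0,0]]]'
python3 - <<'E'
from h import *
E,im,d=snap("w7")
to(457.8,-414.3,18)
E
```

```text
clock: 19.65
eef_pos: [585.6, -192.8, 20.3]
eef_rot: [-3.141, 0.0, 1.068]
wrist_force: [-0.1, 0.1, -0.5]
finger_gap: 39.9
finger_force: 0.0
clock: 20.15
eef_pos: [587.7, -193.5, 151.0]
eef_rot: [3.133, -0.001, 1.068]
wrist_force: [0.8, -0.4, 0.9]
finger_gap: 46.2
finger_force: 0.0
clock: 20.65
eef_pos: [471.6, -388.8, 144.8]
eef_rot: [-3.141, -0.0, 1.068]
wrist_force: [0.4, -0.4, -0.3]
finger_gap: 64.0
finger_force: 0.0
clock: 21.05
eef_pos: [458.9, -412.8, 145.1]
eef_rot: [-3.141, -0.0, 1.069]
wrist_force: [-0.5, -0.2, -0.1]
finger_gap: 64.1
finger_force: 0.0
to [ -2.   -0.3 127.2] rot [0. 0. 0.] len 127.0 pos [ 459.  -412.7  145.2] yaw 1.069 j6 -0.29 t 21.1
```

View pics/w7.png

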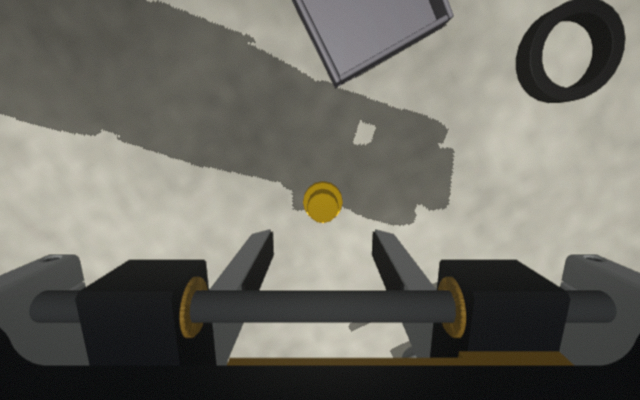

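The cap's top is at (323,207), centred between the fingers. Grasping it.

```bash

python3 nudge.py '[[[-1,0,20,0,0,0],[-1,0,60,0,0,0],[-1,0,95,0,0,0],[-1,0,116,0,0,0],[-1,0,126,0,0,0]]]'
python3 nudge.py '[[[0,0,0,0,0,0],[0,0,0,0,0,0],[0,0,0,0,0,0],[0,0,0,0,0,0],[0,0,0,0,0,0]]]' 0 15
python3 nudge.py '[[[0,0,-10,0,0,0],[0,0,-40,0,0,0],[0,0,-80,0,0,0],[0,0,-120,0,0,0],[0,0,-120,0,0,0]]]'
python3 -c "
from h import *
to(568.5,279,138)"
```

```text
clock: 21.6
eef_pos: [457.8, -413.0, 17.3]
eef_rot: [-3.139, -0.001, 1.069]
wrist_force: [0.6, -1.1, -0.1]
finger_gap: 64.3
finger_force: 0.0
clock: 22.1
eef_pos: [458.2, -414.9, 20.4]
eef_rot: [3.14, 0.0, 1.068]
wrist_force: [-0.0, 1.5, 4.5]
finger_gap: 31.7
finger_force: 15.0
clock: 22.6
eef_pos: [459.4, -416.2, 146.2]
eef_rot: [3.132, 0.003, 1.068]
wrist_force: [0.2, 0.1, -0.4]
finger_gap: 31.9
finger_force: 15.0
to [ 661.7 -239.6    4.2] rot [0. 0. 0.] len 704.0 pos [ 459.4 -416.2  146.2] yaw 1.068 j6 -0.29 t 22.6
```

```bash

python3 nudge.py '[[[44,-16,0,0,0,0],[88,-32,0,0,0,0],[132,-48,0,0,0,0],[176,-64,0,0,0,0],[220,-80,0,0,0,0]]]'
python3 nudge.py '[[[44,-16,0,0,0,0],[88,-32,0,0,0,0],[132,-48,0,0,0,0],[176,-64,0,0,0,0],[220,-80,0,0,0,0]]]'
python3 nudge.py '[[[44,-16,0,0,0,0],[88,-32,0,0,0,0],[132,-48,0,0,0,0],[176,-64,0,0,0,0],[220,-80,0,0,0,0]]]'
python3 nudge.py '[[[0,0,0,0,0,0],[0,0,0,0,0,0],[0,0,0,0,0,0]]]'
python3 -c "
from h import *
to(568.5,279,26); snap('w8')"
```

```text
clock: 23.1
eef_pos: [493.5, -181.5, 139.4]
eef_rot: [-3.141, -0.0, 1.068]
wrist_force: [1.1, -0.5, -1.0]
finger_gap: 31.9
finger_force: 15.0
clock: 23.6
eef_pos: [529.5, 49.9, 139.5]
eef_rot: [-3.142, 0.0, 1.068]
wrist_force: [0.3, -0.3, -0.2]
finger_gap: 31.5
finger_force: 15.0
clock: 24.1
eef_pos: [565.5, 281.2, 139.3]
eef_rot: [-3.141, 0.0, 1.068]
wrist_force: [0.8, -1.1, -0.9]
finger_gap: 31.7
finger_force: 15.0
clock: 24.4
eef_pos: [565.6, 278.3, 139.3]
eef_rot: [-3.141, 0.001, 1.067]
wrist_force: [0.1, -1.5, -0.6]
finger_gap: 31.5
finger_force: 15.0
to [  2.1   2.2 113.3] rot [0. 0. 0.] len 113.0 pos [565.6 278.3 139.3] yaw 1.067 j6 0.9 t 24.4
```

View pics/w8.png

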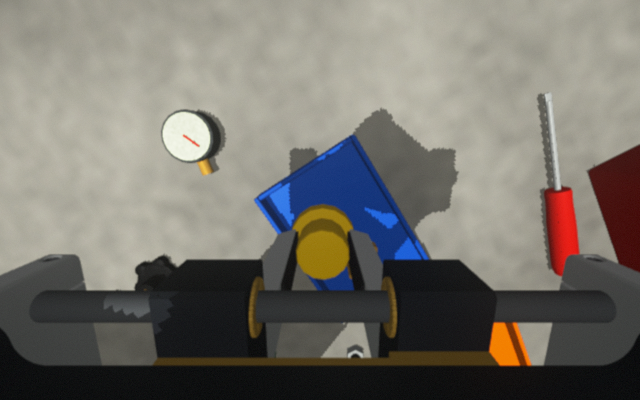

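The cap is held upright over the far half of the blue tray, whose rim corners are (256,202) and (354,136). Lowering.

```bash

python3 nudge.py '[[[2,2,25,0,0,0],[2,2,60,0,0,0],[2,2,85,0,0,0],[2,2,102,0,0,0],[2,2,110,0,0,0]]]'
python3 nudge.py '[[[0,0,1,0,0,0],[0,0,2,0,0,0],[0,0,2,0,0,0]]]'
python3 nudge.py '[[[0,0,1,0,0,0],[0,0,1,0,0,0],[0,0,1,0,0,0]]]'
python3 nudge.py '[[[0,0,1,0,0,0],[0,0,1,0,0,0],[0,0,1,0,0,0]]]'

```

```text
clock: 24.95
eef_pos: [568.0, 278.6, 28.0]
eef_rot: [-3.14, 0.002, 1.066]
wrist_force: [0.1, -0.0, -1.1]
finger_gap: 31.5
finger_force: 15.0
clock: 25.25
eef_pos: [569.0, 280.1, 28.5]
eef_rot: [3.141, -0.001, 1.068]
wrist_force: [-0.5, -0.2, -0.4]
finger_gap: 31.5
finger_force: 15.0
clock: 25.55
eef_pos: [568.5, 280.2, 26.7]
eef_rot: [3.141, -0.0, 1.068]
wrist_force: [-0.4, 0.3, -1.6]
finger_gap: 31.4
finger_force: 15.0
clock: 25.85
eef_pos: [568.4, 280.1, 25.4]
eef_rot: [-3.142, 0.0, 1.068]
wrist_force: [0.2, -0.5, -0.6]
finger_gap: 31.8
finger_force: 15.0
```

```bash

python3 nudge.py '[[[0,0,1,0,0,0],[0,0,1,0,0,0],[0,0,1,0,0,0]]]'
python3 nudge.py '[[[0,0,0.5,0,0,0],[0,0,0.5,0,0,0],[0,0,0.5,0,0,0]]]'

```

```text
clock: 26.15
eef_pos: [568.5, 280.2, 25.3]
eef_rot: [3.141, -0.0, 1.068]
wrist_force: [-5.0, -2.2, 9.9]
finger_gap: 31.8
finger_force: 15.0
clock: 26.45
eef_pos: [568.5, 280.2, 25.4]
eef_rot: [3.141, -0.0, 1.068]
wrist_force: [-6.1, -2.1, 13.9]
finger_gap: 32.0
finger_force: 15.0
```

```bash

python3 nudge.py '[[[0,0,0,0,0,0],[0,0,0,0,0,0],[0,0,0,0,0,0]]]' 52
python3 nudge.py '[[[0,0,-20,0,0,0],[0,0,-50,0,0,0],[0,0,-85,0,0,0],[0,0,-125,0,0,0],[0,0,-125,0,0,0]]]'
python3 nudge.py '[[[-21,-37,0,0,0,0],[-42,-74,0,0,0,0],[-64,-111,0,0,0,0],[-85,-148,0,0,0,0],[-106,-185,0,0,0,0]]]' 50
python3 nudge.py '[[[0,0,0,0,0,0],[0,0,0,0,0,0],[0,0,0,0,0,0]]]'
python3 - <<'E'
from h import *
E,im,d=snap("w9")
to(355,276,16)
E
```

```text
clock: 26.75
eef_pos: [568.4, 280.1, 23.8]
eef_rot: [-3.142, 0.0, 1.068]
wrist_force: [0.8, -0.1, -0.0]
finger_gap: 50.7
finger_force: 0.0
clock: 27.25
eef_pos: [570.4, 281.0, 154.7]
eef_rot: [3.136, -0.007, 1.068]
wrist_force: [1.1, 0.5, 1.1]
finger_gap: 52.3
finger_force: 0.0
clock: 27.75
eef_pos: [353.4, 276.0, 148.3]
eef_rot: [-3.141, 0.0, 1.068]
wrist_force: [0.5, 0.8, 0.4]
finger_gap: 49.8
finger_force: 0.0
clock: 28.05
eef_pos: [356.2, 276.5, 148.9]
eef_rot: [3.141, -0.0, 1.067]
wrist_force: [-0.7, -0.6, 0.6]
finger_gap: 50.0
finger_force: 0.0
to [ -0.9  -0.8 132.8] rot [0. 0. 0.] len 133.0 pos [356.2 276.4 148.8] yaw 1.067 j6 1.08 t 28.1
```

View pics/w9.png

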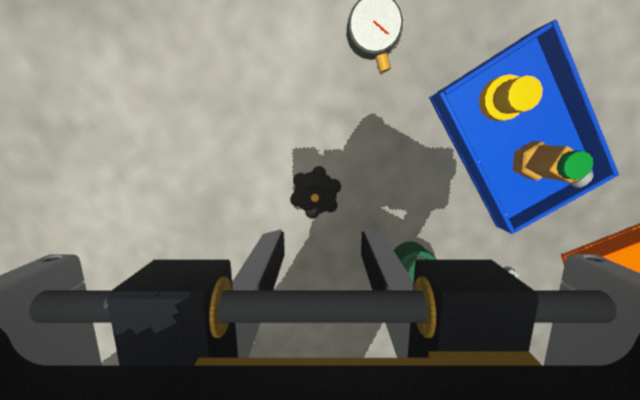

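The cap (508,96) and green valve (560,163) stand in the blue tray. The black wheel's disc is at (316,192) with its dot at (315,198).

```bash
python3 - <<'E'
from h import *
E,im,d=pickle.load(open("w9.pkl","rb"))
a=ray(E,(316,191.5),12)[0];b=ray(E,(315,198),34)[0]; print(a,b); to(*((a+b)/2)[:2],16)
E
```

```text
[353.8936766  287.53477127  12.        ] [352.07236888 285.41574869  34.        ]
to [  7.3  -7.6 132.8] rot [0. 0. 0.] len 133.0 pos [356.2 276.4 148.8] yaw 1.067 j6 1.08 t 28.1
```

```bash

python3 nudge.py '[[[7,-7,20,0,0,0],[7,-7,60,0,0,0],[7,-7,100,0,0,0],[7,-7,122,0,0,0],[7,-7,132,0,0,0]]]'
python3 nudge.py '[[[0,0,0,0,0,0],[0,0,0,0,0,0],[0,0,0,0,0,0],[0,0,0,0,0,0],[0,0,0,0,0,0]]]' 0 15
python3 nudge.py '[[[0,0,-10,0,0,0],[0,0,-40,0,0,0],[0,0,-80,0,0,0],[0,0,-120,0,0,0],[0,0,-120,0,0,0]]]'
python3 -c "
from h import *
to(584,-268,138)"
```

```text
clock: 28.6
eef_pos: [352.3, 285.2, 14.6]
eef_rot: [-3.14, 0.003, 1.067]
wrist_force: [0.3, 0.8, 0.1]
finger_gap: 50.0
finger_force: 0.0
clock: 29.1
eef_pos: [353.0, 286.2, 17.8]
eef_rot: [3.141, -0.002, 1.068]
wrist_force: [-0.9, -0.6, 6.4]
finger_gap: 19.5
finger_force: 15.0
clock: 29.6
eef_pos: [354.2, 287.2, 142.3]
eef_rot: [3.138, -0.008, 1.068]
wrist_force: [-0.3, -0.5, -1.3]
finger_gap: 19.4
finger_force: 15.0
to [-375.7  468.9    3.2] rot [0. 0. 0.] len 601.0 pos [354.2 287.2 142.3] yaw 1.068 j6 1.1 t 29.6
```

```bash

python3 nudge.py '[[[-30,37,0,0,0,0],[-60,75,0,0,0,0],[-90,112,0,0,0,0],[-120,150,0,0,0,0],[-150,188,0,0,0,0]]]'
python3 nudge.py '[[[-30,37,0,0,0,0],[-60,75,0,0,0,0],[-90,112,0,0,0,0],[-120,150,0,0,0,0],[-150,188,0,0,0,0]]]'
python3 nudge.py '[[[-30,37,0,0,0,0],[-60,75,0,0,0,0],[-75,93,0,0,0,0],[-75,93,0,0,0,0],[-75,93,0,0,0,0]]]'
python3 -c "
from h import *
to(584,-268,25); snap('w10')"
```

```text
clock: 30.1
eef_pos: [445.0, 61.9, 137.0]
eef_rot: [-3.142, -0.0, 1.068]
wrist_force: [1.4, 1.2, -1.2]
finger_gap: 19.3
finger_force: 15.0
clock: 30.6
eef_pos: [537.5, -160.1, 136.8]
eef_rot: [-3.141, 0.0, 1.068]
wrist_force: [1.4, 0.5, -0.9]
finger_gap: 19.5
finger_force: 15.0
clock: 31.1
eef_pos: [582.2, -268.5, 136.3]
eef_rot: [-3.14, -0.0, 1.067]
wrist_force: [-0.0, -0.1, -0.3]
finger_gap: 19.5
finger_force: 15.0
to [  1.3   1.5 111.3] rot [0. 0. 0.] len 111.0 pos [ 582.2 -268.5  136.3] yaw 1.067 j6 0.01 t 31.1
```

View pics/w10.png

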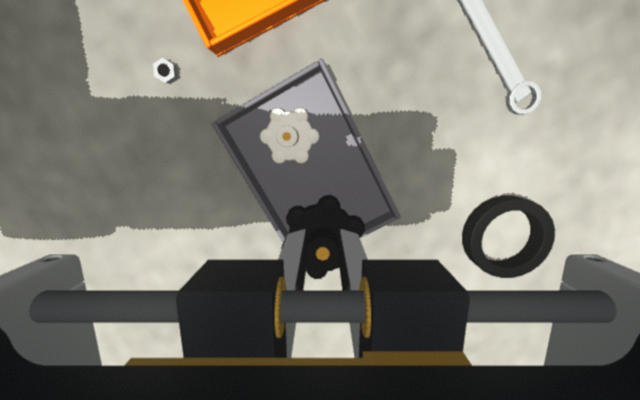

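The white wheel lies flat at (288,135) in the grey tray, and the black wheel is held level over the free half. Lowering.

```bash

python3 nudge.py '[[[1,1,25,0,0,0],[1,1,60,0,0,0],[1,1,85,0,0,0],[1,1,101,0,0,0],[1,1,109,0,0,0]]]'
python3 nudge.py '[[[0,0,1,0,0,0],[0,0,2,0,0,0],[0,0,2,0,0,0]]]'
python3 nudge.py '[[[0,0,1,0,0,0],[0,0,1,0,0,0],[0,0,1,0,0,0]]]'
python3 nudge.py '[[[0,0,1,0,0,0],[0,0,1,0,0,0],[0,0,1,0,0,0]]]'

```

```text
clock: 31.65
eef_pos: [583.7, -267.3, 27.0]
eef_rot: [-3.14, 0.0, 1.069]
wrist_force: [0.3, 0.1, -0.6]
finger_gap: 19.6
finger_force: 15.0
clock: 31.95
eef_pos: [584.5, -268.5, 27.1]
eef_rot: [3.14, -0.0, 1.068]
wrist_force: [-0.5, -0.7, -1.3]
finger_gap: 19.3
finger_force: 15.0
clock: 32.25
eef_pos: [584.1, -268.4, 25.2]
eef_rot: [3.141, 0.0, 1.068]
wrist_force: [-0.6, -0.7, -0.3]
finger_gap: 19.3
finger_force: 15.0
clock: 32.55
eef_pos: [584.0, -268.3, 23.9]
eef_rot: [-3.142, -0.0, 1.068]
wrist_force: [0.1, 0.3, -0.9]
finger_gap: 19.2
finger_force: 15.0
```

```bash

python3 nudge.py '[[[0,0,1,0,0,0],[0,0,1,0,0,0],[0,0,1,0,0,0]]]'
python3 nudge.py '[[[0,0,1,0,0,0],[0,0,1,0,0,0],[0,0,1,0,0,0]]]'

```

```text
clock: 32.85
eef_pos: [584.0, -268.3, 22.9]
eef_rot: [3.142, -0.0, 1.068]
wrist_force: [0.3, -0.4, -0.8]
finger_gap: 19.4
finger_force: 15.0
clock: 33.15
eef_pos: [584.1, -268.4, 22.9]
eef_rot: [3.141, 0.0, 1.068]
wrist_force: [-4.0, 2.3, 9.1]
finger_gap: 19.4
finger_force: 15.0
```

Contact. I'll release, lift, retreat towards the start, and check from the top.

```bash

python3 nudge.py '[[[0,0,0,0,0,0],[0,0,0,0,0,0],[0,0,0,0,0,0]]]' 46
python3 nudge.py '[[[0,0,-20,0,0,0],[0,0,-50,0,0,0],[0,0,-85,0,0,0],[0,0,-125,0,0,0],[0,0,-160,0,0,0]]]'
python3 nudge.py '[[[-45,-10,0,0,0,0],[-90,-20,0,0,0,0],[-135,-30,0,0,0,0],[-180,-40,0,0,0,0],[-225,-60,0,0,0,0]]]'
python3 nudge.py '[[[0,-40,0,0,0,0],[0,-80,0,0,0,0],[0,-80,0,0,0,0]]]'
python3 - <<'E'
from h import *
im,d=manip.camera("top"); cv2.imwrite("pics/topf.png",cv2.resize(im[110:280,140:520,::-1],None,fx=2.1,fy=2.1,interpolation=cv2.INTER_CUBIC))
E=extr("top");c=blobs(im,(70,80,30),(90,255,255),100)[0];print("tin",ray(E,cen(c),36))
print(manip.read_state()["qd"].round(3))
E
```

```text
clock: 33.45
eef_pos: [584.0, -268.3, 21.8]
eef_rot: [-3.141, -0.0, 1.068]
wrist_force: [0.7, -0.3, 1.1]
finger_gap: 40.0
finger_force: 0.0
clock: 33.95
eef_pos: [584.0, -268.3, 183.9]
eef_rot: [3.141, -0.0, 1.068]
wrist_force: [-0.4, -0.4, 0.6]
finger_gap: 46.2
finger_force: 0.0
clock: 34.45
eef_pos: [421.8, -437.8, 181.7]
eef_rot: [3.142, -0.0, 1.068]
wrist_force: [-0.5, -0.8, -0.5]
finger_gap: 46.0
finger_force: 0.0
clock: 34.75
eef_pos: [349.8, -396.4, 181.7]
eef_rot: [-3.14, -0.001, 1.066]
wrist_force: [-0.1, -0.5, 0.3]
finger_gap: 46.1
finger_force: 0.0
tin [[412.02775626 158.50466175  36.        ]]
[ 0.023  0.048 -0.079  0.003  0.003  0.01 ]
```

View pics/topf.png

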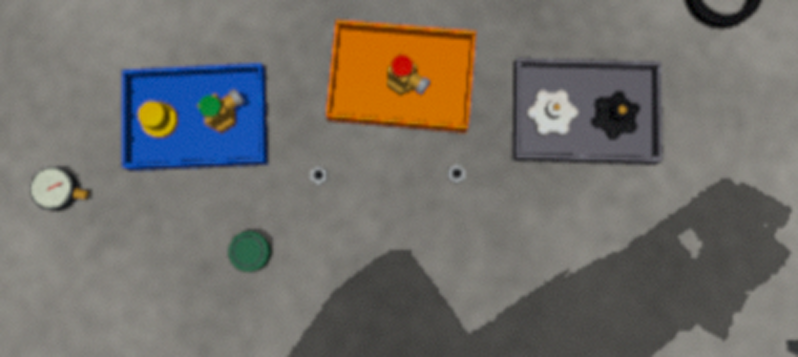

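All five parts stand in their trays: cap (157,118) and green valve (218,110) in blue, red valve (403,75) in orange, wheels (553,112) and (617,113) in grey. The gauge (53,188) and tin (250,250) haven't moved.

```bash
python3 nudge.py '[[[0,0,0,0,0,0],[0,0,0,0,0,0],[0,0,0,0,0,0]]]' | head -1; python3 -c "
from cell import manip
print(manip.sign_off())"
```

```text
clock: 35.1
the job is handed in; nothing more can be done
None
```

I handed the job in at about 35 s: by the last top-camera picture, all five parts stand released in their assigned trays and the gauge and tin are where they started; the hand-in returned no verdict.

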